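# Crimp the ferrule of the long handle in the lever press

### The job

Crimp the ferrule of the longer of the two wooden handles: lay the handle in the press's two V-rests with its steel ferrule end under the die, let go of it, and wind the crank wheel clockwise until the end pad pushes the handle along and clamps it firmly against the end plate. Then pull the lever through its full stroke towards you and ease it back, taking about three seconds and never letting it fly, until it is fully home. Leave the handle clamped in the press and all other things where they are.

Things in the scene. Friction and masses are not known exactly. Their poses are not given: they have to be found in the camera images.
- press: Grey cast-iron bench press, fixed, 380 mm long (y) by 100 mm (x -40..60), turned slightly. Origin on the table below the rests' line; +x away from the robot, +y to its left, z up. 'Press (x,y,z)' below is mm in this frame. Bed top z=45. Over the ferrule: column x=40..110 and overhanging head x=-45..110, z=185..255, both y=105..190. Lever bearing: x=-110..-20, y=160..204, z to 174.
- rests (a point): Where a handle lies in the press: point on its axis (along press y, x=0, z=85 mm), midway between two steel 90-degree V-rests open upwards, 42 mm across the top at z=84; press (0,41,85). The rests are at y=-3..13 and y=70..86; between them the bed is clear for fingers.
- end_plate (a point): Centre of the steel end plate's face, which looks to press -y: press (0,150,85) mm. Plate x -25..25, y 150..164, z 45..115. The ferrule's end is clamped against it.
- die_face (a point): Centre of the underside of the steel die, 34 mm (x) by 26 mm (y), hanging under the press head: press (0,130,151) mm with the lever home; it goes down 50 mm with the lever's full stroke, ending 4 mm clear of the ferrule.
- ledge (a point): Middle of the lower front edge of the steel ledge over the crank wheel: press (-82,-137,210) mm. The ledge covers x=-82..80, y=-195..-80, top z=218, with a block of dies to z=260 at x=0..60. It leaves no room for an upright gripper on the crank: lean the tool's back 25 to 40 degrees towards the robot.
- end_pad: Sliding clamp pad at the right end of the press: steel disc of 32 mm diameter, axis along press y at x=0, z=85 mm. Origin: centre of its face, looking to press +y; behind it a block to z=105. It stands at press y = -60 mm + 12 mm per rad of the crank; clockwise winding moves it to +y. With the 160 mm handle clamped its face is at y=-10 mm, crank about 4.2 rad.
- crank (a joint): Angle of the crank wheel (rad), 0 to 6.6, growing as it is wound clockwise as seen from the robot. At 0 the crank handle stands 1.2 rad anticlockwise of straight up. It stays where it is left; turning takes about 3 N at the crank handle.
- wheel_centre (a point): Centre of the spoked steel crank wheel, 112 mm diameter, 12 mm thick, facing the robot, axis along press x: press (-63,-115,125) mm.
- crank_grip (a point): Middle of the wheel's crank handle: black cylinder sleeve that spins freely, 22 mm diameter, 46 mm long, axis along press x, sticking out of the wheel towards the robot (press x=-122..-76 mm), 45 mm from the wheel's axis.
- lever (a joint): Angle of the press lever (rad): 0 = home, upright but leaning 10 degrees away from the robot; 1.0 = end of its stroke, pulled towards the robot. A spring (6 N at the grip at home, 12 N at full stroke) pulls it home.
- lever_axis (a point): Point on the lever's hinge axis, in the plane of the lever arm; the axis is parallel to press y: press (-85,212,150) mm.
- lever_grip (a point): Middle of the lever's black cross grip: cylinder sleeve that spins freely, 24 mm diameter, 66 mm long, axis along press y (y=229..295 mm), 170 mm from the lever's axis. Lever home: press (-56,262,318); full stroke: about (-210,262,265) mm. The steel lever arm, 14 mm thick, is at y=205..219.
- handle_long: The longer handle, 160 mm, loose: grip of light wood, octagonal, 32 mm across flats, 115 mm long, then a round steel ferrule of 24 mm diameter and 45 mm long. Origin: on its axis, halfway along; its x axis points along it to the ferrule end (wood from x=-80 to 35 mm, ferrule 35 to 80). About 0.16 kg. It starts lying flat on the table, axis at z=16 mm.
- long_tip (a point): Centre of the ferrule's end face of the longer handle, 80 mm from its origin. It meets the end plate at press y=150 mm.
- handle_short: The shorter handle, 110 mm (65 mm of octagonal wood, 45 mm ferrule), otherwise like the longer one; not to be used. Origin on its axis halfway along, x to the ferrule. The two handles may lie in either of two places: one on the robot's left in front of the press, one to the right of the press.
- glue: White bottle, 48 mm diameter, 130 mm tall, standing. Bystander. Origin under its centre.
- wax: Metal tin, 70 mm diameter, 70 mm tall, standing. Bystander. Origin under its centre.
- oil: Amber bottle, 44 mm diameter, 120 mm tall, standing. Bystander. Origin under its centre.
- mallet: Wooden mallet lying down: head 100 mm long (its x), 60 mm diameter, handle 140 mm towards its -y. Bystander. Origin under the middle of the head.
- brush: Bench brush lying on the table along its x, under 40 mm high. Bystander. Origin under its centre.
- spanner: Spanner lying on the table to the left of the press, along its x. Bystander. Origin under its centre.
Mind the look-alikes: they are no part of the job. What is shaped like the handle_long but green or purple is not meant.

How it is judged (in metres and radians):
On the way, in this order (a step that is already met when the one before it is completed fails the run):
1. the longer handle lies in both V-rests with its ferrule towards the end plate, let go (x of handle_long in the frame of press between -0.006 and 0.006 m and z of handle_long in the frame of press between 0.079 and 0.091 m and angle between the x axis of handle_long and the y axis of press, either way round below 0.1 rad and y of long_tip in the frame of press above 0.12 m and contact force between the fingers and handle_long below 0.2 N), for 0.2 s.
2. the end pad, wound up by the crank, clamps the handle against the end plate (x of handle_long in the frame of press between -0.006 and 0.006 m and z of handle_long in the frame of press between 0.079 and 0.091 m and angle between the x axis of handle_long and the y axis of press, either way round below 0.1 rad and y of long_tip in the frame of press between 0.147 and 0.155 m and contact force between end_pad and handle_long above 1 N), for 0.2 s.
3. the lever is pulled through its full stroke (over 0.93 of 1.0 rad) with the handle clamped (all of step 2 and value of joint lever above 0.93 rad), for 0.1 s.
4. the lever is back home (value of joint lever below 0.05 rad), for 0.2 s.
At the end, for the whole second after the job is handed in: The longer handle rests in the V-rests (axis within 6 mm of the rests' line, within 0.1 rad), ferrule end within 3 mm of the end plate, pressed by the end pad with over 1 N, at rest; the lever is home (under 0.05 rad) (all of step 2 and value of joint lever below 0.05 rad and linear speed of handle_long below 0.02 m/s); the robot touches nothing.
It fails at once if the lever flies back (returns faster than 1.3 rad/s; three seconds for the stroke is 0.33 rad/s) (velocity of joint lever below -1.3 rad/s).
It fails at once if a bystander or the shorter handle is moved more than 40 mm (distance of any of handle_short, glue, wax, oil, mallet, brush, spanner from where it was at the start of the episode above 0.04 m).
It also fails if it takes over 72 s, if anything falls off the work surface, if the arm or the gripper's body presses on something with over 40 N, if the wrist force passes 120 N, or if a joint passes its speed limit or range.

### The arm

A 6-joint arm with a two-finger parallel gripper is mounted at the origin on the work surface. World frame = base frame: x ahead of the robot, y to its left, z up, the work surface at z = 0. Lengths are in m, angles in degrees, forces in N, time in s.
With the tool pointing down it reaches from about 0.25 to 0.85 m from the base axis. Payload 12.5 kg.
Tool frame: the origin (TCP) lies on the front face of the gripper's body, between the roots of the fingers; the fingertips stand 84 mm ahead of it and the grasp point (between the pads) lies 65 mm ahead of it; z points along the fingers, y is the direction in which the jaws open and shut (so a half turn about z gives the same grasp; the last joint's range is limited). The gripper opens to 93 mm and grips with 3 to 60 N. Pads are 15 mm wide; open, the fingers measure 128 mm over their backs; the gripper's body (75 mm by 188 mm) begins 65 mm behind the grasp point.
Start: joints at [-80.363, 20.094, 94.641, -0, 65.266, -4.847], TCP at [0.138, -0.532, 0.303] pointing down, gripper open.
Joint ranges: [-157.81, 157.81], [-45, 120.19], [0.68, 151.7], [-89.99, 269.99], [4.06, 180], [-164.3, 164.3]. Speed limits (degrees/s): [127.2, 127.2, 159.86, 180, 180, 180].

### API

Orientations are given as [roll, pitch, yaw] about the fixed x, y, z axes, in that order (R = Rz(yaw) Ry(pitch) Rx(roll)).
In Python, from workcell import * gives the robot as it stands.
- The arm moves only by the shell command python3 -m handwheel 'ROWS' [OPENING] [FORCE]. ROWS is JSON, a list of rows, each an object with "slide": the shift along the world's x, y, z in cm, a list of three; "turn": the turn, a rotation vector about the world's x, y, z in rad, a list of three. A call has 1 to 20 rows; each row shifts and turns the commanded pose from where the row before left it; what a row does not reach is not made up. A row lasts 1/10 s, in which the tool goes at most 50 mm and 8.59 degrees, less where a joint would pass 70% of its speed; a pose out of reach is approached as far as the arm can. A call with a gripper value outside its range is refused whole. OPENING is the opening, from -1 (shut) to 1 (fully open), set as the call begins (- or left out, the last holds). The fingers move at their own pace and stop on an object; FORCE is the grip in N (left out, the last holds). Time passes only in rows, so rows that do not move let the fingers close. It gives the time, the measured TCP pose, the force and the opening at its end, in the units of the state.
- state(): the state, without advancing time (a new reading comes with each control period).
- read_camera(name): name is "scene" or "top" or "wrist"; returns (picture, depth): 480x640x3 uint8, red, green, blue; 480x640 float32, m along the optical axis (not along the pixel's ray), 0 where there is no reading.
- camera_model(name): a dict with "intrinsics" (3x3 intrinsics, pixels), "dist_coeffs" ([k1, k2, p1, p2, k3] as OpenCV has them; the pictures are not rectified), "T" (4x4, takes a point from camera to world coordinates); the wrist camera has in their place "hand_eye" (4x4, takes a point from camera to tool coordinates, whose origin is the TCP and whose axes are the flange's). Camera axes: x right, y down, z forward; pixel columns grow to the right and rows downward; lengths in m; the calibration is good to about 2 mm. A picture is of the moment at which its call begins: read the wrist's pose just before it. camera_model takes no time and is no camera call.
- job_done(): hands the job in, once; it reports no verdict.
The state is a dict: "clock": time; "joint_positions": joint angles; "joint_vel": joint speeds; "joint_efforts": joint torques, N m; "eef_pos": TCP position; "tcp_rot": TCP orientation; "ft_force": force on the tool from outside, world axes, zero at the start; "ft_torque": the same for the moment, N m; "grip_width": opening from 0.0 (shut) to 1.0 (fully open).
Only numpy, scipy, OpenCV 4.12 (cv2) and the standard library are available. Lean on these libraries where they do the work, as an engineer would, in place of code of your own. Each camera call takes 0.05 s, during which the arm holds its last target. There are 200 camera calls.

## Working session

There is one attempt and no reset: what is moved stays moved. The work goes in short steps, Python scripts to look and compute and a shell command to move; the robot and the scene stay as the last step left them, time stands still between calls to the robot, and variables do not carry over. Pictures are saved under pics/ and viewed, about 8 in all and at most 12, crops included, and the job is handed in when it is done.

```bash
ls; mkdir -p pics; python3 - <<'E'
from workcell import *
import cv2,numpy as np
print(state())
for n in("scene","top"):
    p,d=read_camera(n); cv2.imwrite(f"pics/{n}0.png",p[...,::-1]); np.save(f"pics/{n}0.npy",d); m=camera_model(n); print(n,m)
print(camera_model("wrist"))
E
```

```text
pics
{'clock': 0.0, 'joint_positions': array([-8.03637075e+01,  2.01246130e+01,  9.46770042e+01,  6.31551313e-04,
        6.52666831e+01, -4.84541388e+00]), 'joint_vel': array([ 0.00379148, -0.04644276,  0.00070363,  0.04898554, -0.08232704,
        0.01221449]), 'joint_efforts': array([ 2.78406224e-03, -4.97319746e+01, -2.85249513e+01,  7.00505823e-02,
        2.57709331e-02, -1.09847338e-04]), 'eef_pos': array([ 0.13754022, -0.53226523,  0.30219838]), 'tcp_rot': array([-1.79931992e+02, -6.34041771e-03,  1.44814380e+01]), 'ft_force': array([0.59500653, 1.04661888, 0.02812161]), 'ft_torque': array([-0.0571033 ,  0.05243096, -0.06820949]), 'grip_width': 1.0029200999804015}
scene {'intrinsics': array([[499.85038516,   0.        , 322.51108944],
       [  0.        , 499.85038516, 236.16843551],
       [  0.        ,   0.        ,   1.        ]]), 'dist_coeffs': array([-0.06318538,  0.        ,  0.        ,  0.        ,  0.        ]), 'T': array([[-0.86052193,  0.40926318, -0.30332434,  0.96128516],
       [ 0.50929104,  0.67812817, -0.52987246,  0.657833  ],
       [-0.01116451, -0.610
[... 609 characters left out ...]
+00],
       [ 0.00000000e+00,  0.00000000e+00,  0.00000000e+00,
         1.00000000e+00]])}
{'intrinsics': array([[350.10824306,   0.        , 316.38923463],
       [  0.        , 350.10824306, 240.04948522],
       [  0.        ,   0.        ,   1.        ]]), 'dist_coeffs': array([0.01271006, 0.        , 0.        , 0.        , 0.        ]), 'hand_eye': array([[ 3.99799304e-04, -9.53150041e-01, -3.02497668e-01,
         8.65078015e-02],
       [ 9.99999854e-01,  4.91361211e-04, -2.26585925e-04,
        -9.21445897e-04],
       [ 3.64606004e-04, -3.02497533e-01,  9.53150098e-01,
        -8.17666572e-02],
       [ 0.00000000e+00,  0.00000000e+00,  0.00000000e+00,
         1.00000000e+00]])}
```

View pics/top0.png

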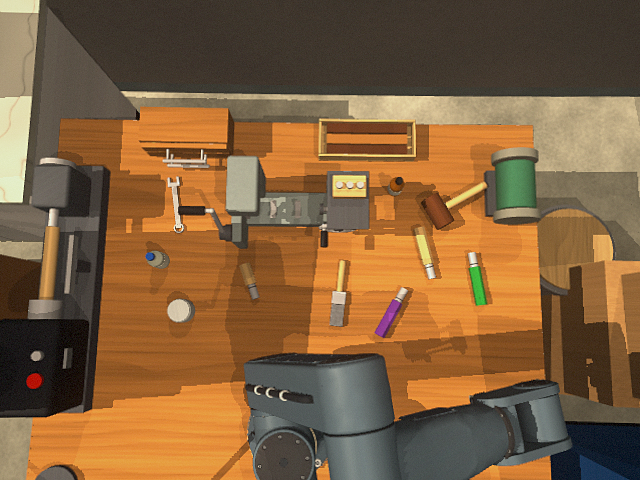

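View pics/scene0.png

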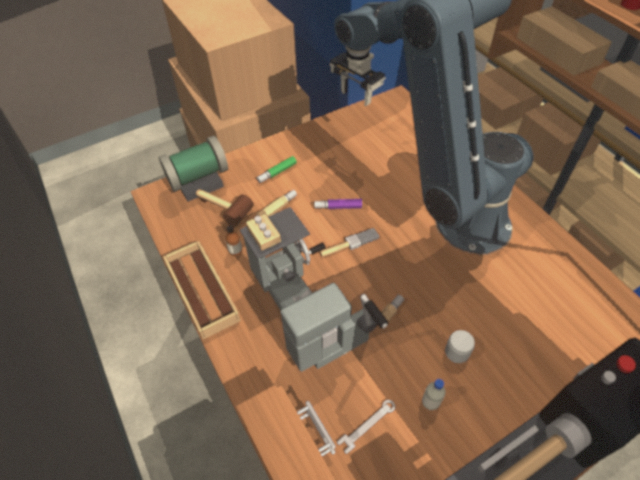

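The top view shows handles at (425,252), light wood and about 52 px long, and at (249,281), about 40 px long. So the right one is the long handle, with its ferrule towards the robot. The press head is at (245,185), the ledge at (348,200), the crank grip at (324,238) and the lever grip at (192,211).

```bash
cat >h.py <<'E'
from workcell import *
import cv2,numpy as np
from scipy.spatial.transform import Rotation as Ro
def rot(): return Ro.from_euler('xyz',state()["tcp_rot"],degrees=True)
def camT(n):
    m=camera_model(n)
    if n!="wrist": return m,m["T"]
    s=state();T=np.eye(4);T[:3,:3]=Ro.from_euler('xyz',s["tcp_rot"],degrees=True).as_matrix();T[:3,3]=s["eef_pos"]
    return m,T@m["hand_eye"]
def plane(m,T,uv,z):
    p=cv2.undistortPoints(np.float32(uv).reshape(-1,1,2),m["intrinsics"],m["dist_coeffs"])[:,0]
    r=np.c_[p,np.ones(len(p))]@T[:3,:3].T; o=T[:3,3]
    return o+r*((z-o[2])/r[:,2])[:,None]
def cloud(m,T,d):
    v,u=np.mgrid[:480,:640]
    p=cv2.undistortPoints(np.float32(np.c_[u.ravel(),v.ravel()])[:,None],m["intrinsics"],m["dist_coeffs"])[:,0]
    P=np.c_[p,np.ones(len(p))]*d.ravel()[:,None]
    return (P@T[:3,:3].T+T[:3,3]).reshape(480,640,3)
E
python3 - <<'E'
from h import *
m,T=camT("top");d=np.load("pics/top0.npy");C=cloud(m,T,d)
im=cv2.imread("pics/top0.png")
def rect(mask,name,box):
    k=np.zeros(mask.shape,bool);x0,y0,x1,y1=box;k[y0:y1,x0:x1]=1
    P=C[mask&k]; r=cv2.minAreaRect(np.float32(P[:,:2]*1000)); print(name,len(P),P[:,2].mean(),r); print(cv2.boxPoints(r).round(1).tolist())
z=C[...,2]
rect(abs(z-.255)<.008,"head",(215,140,275,225))
rect(abs(z-.218)<.008,"ledge",(315,160,380,240))
rect(abs(z-.26)<.008,"dies",(315,160,380,240))
for n,b in(("R",(405,215,450,290)),("L",(230,250,270,310))):
    rect((z>.012)&(z<.06),n,b)
    x0,y0,x1,y1=b;k=((z>.012)&(z<.06))[y0:y1,x0:x1];v,u=np.nonzero(k);print(cv2.minAreaRect(np.float32(np.c_[u+x0,v+y0])))
    cols=cv2.cvtColor(im,cv2.COLOR_BGR2HSV)[y0:y1,x0:x1]
    for nm,kk in(("steel",k&(cols[...,1]<70)),("wood",k&(cols[...,1]>90))):
        v,u=np.nonzero(kk); print(nm,len(u),plane(m,T,[[u.mean()+x0,v.mean()+y0]],.03).round(4) if len(u) else '')
# bed, crank grip (black), lever grip
k=(im.max(2)<50)
for n,b in(("crank",(310,225,335,250)),("lever",(175,200,210,220))):
    x0,y0,x1,y1=b;P=C[y0:y1,x0:x1][k[y0:y1,x0:x1]];print(n,len(P),np.median(P,0).round(4),P.min(0).round(3),P.max(0).round(3))
E
```

```text
head 1744 0.2547957550193282 ((662.0517578125, 136.7013702392578), (100.82649230957031, 196.798095703125), 82.15309143066406)
[[557.7000122070312, 100.19999694824219], [752.5999755859375, 73.30000305175781], [766.4000244140625, 173.1999969482422], [571.5, 200.10000610351562]]
ledge 1630 0.218288774979216 ((648.1578979492188, -153.3284912109375), (162.0010528564453, 115.2942886352539), 0.2971084415912628)
[[566.9000244140625, -96.0999984741211], [567.5, -211.39999389648438], [729.5, -210.60000610351562], [728.9000244140625, -95.30000305175781]]
dies 188 0.25752055389662604 ((677.571044921875, -156.22616577148438), (57.552452087402344, 85.62309265136719), 0.3445844352245331)
[[648.5, -113.5999984741211], [649.0999755859375, -199.1999969482422], [706.5999755859375, -198.89999389648438], [706.0999755859375, -113.19999694824219]]
R 732 0.033309625604326015 ((528.3563232421875, -405.15667724609375), (100.98922729492188, 240.2130889892578), 80.93700408935547)
[[401.79998779296875, -436.1000061035156], [639.0, -473.8999938964844], [654.9000244140625, -374.20001220703125], [417.70001220703125, -336.3999938964844]]
((427.5868225097656, 252.0880126953125), (33.72273254394531, 79.70826721191406), 8.530766487121582)
steel 109 [[ 0.4726 -0.4112  0.03  ]]
wood 621 [[ 0.5717 -0.4082  0.03  ]]
L 360 0.027321781120011678 ((428.5577087402344, 132.03269958496094), (81.43826293945312, 125.17235565185547), 81.17900085449219)
[[360.5, 101.4000015258789], [484.20001220703125, 82.19999694824219], [496.6000061035156, 162.6999969482422], [373.0, 181.89999389648438]]
((249.75677490234375, 283.45947265625), (26.9614315032959, 41.7573356628418), 9.462322235107422)
steel 96 [[0.406  0.1196 0.03  ]]
wood 255 [[0.4538 0.14   0.03  ]]
crank 56 [ 0.5515 -0.0922  0.152 ] [ 0.527 -0.095  0.026] [ 0.61  -0.072  0.16 ]
lever 89 [0.5874 0.2498 0.3259] [0.58  0.215 0.319] [0.601 0.279 0.335]
```

```bash
python3 -m handwheel '[{"slide":[2,0.6,0],"turn":[0,0,0.149]},{"slide":[2,0.6,0],"turn":[0,0,0.149]},{"slide":[2,0.6,0],"turn":[0,0,0.149]},{"slide":[2,0.6,0],"turn":[0,0,0.149]},{"slide":[2,0.6,0],"turn":[0,0,0.149]},{"slide":[2,0.6,0],"turn":[0,0,0.149]},{"slide":[2,0.6,0],"turn":[0,0,0.149]},{"slide":[2,0.6,0],"turn":[0,0,0.149]},{"slide":[2,0.6,0],"turn":[0,0,0.149]},{"slide":[2,0.6,0],"turn":[0,0,0.149]},{"slide":[2,0.6,0],"turn":[0,0,0.149]},{"slide":[2,0.6,0],"turn":[0,0,0.149]},{"slide":[2,0.6,0],"turn":[0,0,0.149]},{"slide":[2,0.6,0],"turn":[0,0,0.149]},{"slide":[2,0.6,0],"turn":[0,0,0.149]},{"slide":[2,0.6,0],"turn":[0,0,0.149]},{"slide":[2,0.6,0],"turn":[0,0,0.149]},{"slide":[2,0.6,0],"turn":[0,0,0.149]},{"slide":[2,0.6,0],"turn":[0,0,0.149]},{"slide":[2,0.6,0],"turn":[0,0,0.149]}]' 1
python3 -m handwheel '[{"slide":[0,0,0],"turn":[0,0,0.1]},{"slide":[0,0,0],"turn":[0,0,0.06]},{},{}]'
python3 - <<'E'
from h import *
print(state()["joint_positions"],state()["eef_pos"],state()["tcp_rot"])
m,T=camT("wrist");p,d=read_camera("wrist");cv2.imwrite("pics/w1.png",p[...,::-1]);np.save("pics/w1.npy",d);np.save("pics/w1T.npy",T)
E
```

```text
clock: 2.1
eef_pos: [0.5383, -0.4121, 0.3022]
tcp_rot: [180.0, -0.0, -174.4]
ft_force: [0.3, -0.2, 0.0]
grip_width: 1.004
[-4.13690520e+01  3.36972042e+01  7.35152407e+01 -1.08191943e-03
  7.28371963e+01 -1.36946509e+02] [ 0.53829944 -0.41210162  0.30223847] [ 1.79964432e+02 -3.46442600e-02 -1.74422213e+02]invalid input at $[2]: expected keys slide, turn
```

View pics/w1.png

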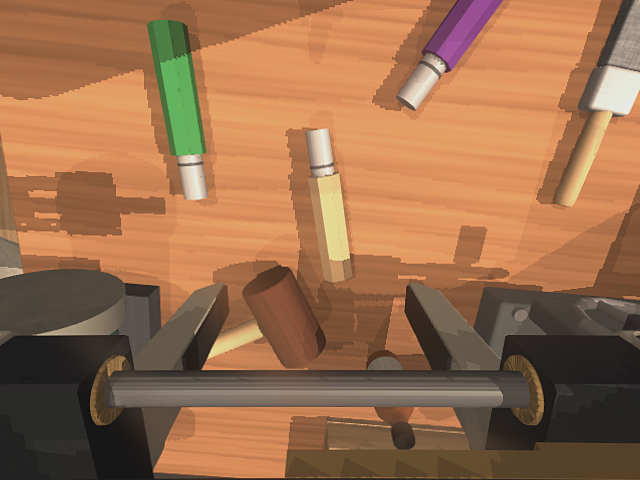

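The wrist view shows the long handle from its ferrule end (318,130) to the wood end (340,280). The mallet head is at (285,315), near the wood end.

```bash
python3 - <<'E'
from h import *
m=camera_model("wrist");T=np.load("pics/w1T.npy");d=np.load("pics/w1.npy");im=cv2.imread("pics/w1.png")
C=cloud(m,T,d);z=C[...,2];print("table z",np.median(z[100:250,230:280]))
k=np.zeros((480,640),bool);k[118:292,285:365]=1
hsv=cv2.cvtColor(im,cv2.COLOR_BGR2HSV)
k1=k&(z>.018)&(z<.045)
P=C[k1];print(len(P),P[:,2].max())
r=cv2.minAreaRect(np.float32(P[:,:2]*1000));print(r,cv2.boxPoints(r).round(1).tolist())
c=P[:,:2].mean(0);u,s,vt=np.linalg.svd(P[:,:2]-c);a=vt[0]*np.sign(-vt[0,0]);t=(P[:,:2]-c)@a
e0,e1=np.percentile(t,[.3,99.7]);print("axis deg",np.degrees(np.arctan2(a[1],a[0])),"len",e1-e0,"mid",c+a*(e0+e1)/2, "tip",c+a*e1)
for lo,hi in((-.07,-.03),(-.03,.02),(.04,.07)):
    q=(t-(e0+e1)/2>lo)&(t-(e0+e1)/2<hi); n=np.array([-a[1],a[0]]); w=(P[q][:,:2]-c)@n; print(lo,hi,w.min(),w.max(),P[q][:,2].max())
# mallet head extents
k=np.zeros((480,640),bool);k[260:370,235:330]=1;Q=C[k&(z>.02)&(z<.08)&(hsv[...,2]<150)];print("mallet",Q.min(0),Q.max(0), ((Q[:,:2]-c)@a).max())
s=state();n=(s["eef_pos"][:2]);print(n)
# press from top: lines
m,T=camT("top");C=cloud(m,T,np.load("pics/top0.npy"));z=C[...,2]
for nm,b,h in(("head",(222,150,270,222),.255),("ledge",(322,165,375,235),.218)):
    x0,y0,x1,y1=b;S=np.zeros(z.shape,np.uint8);S[y0:y1,x0:x1]=(abs(z-h)<.012)[y0:y1,x0:x1]
    if nm=="ledge": S[y0:y1,x0:x1]=(z>.2)[y0:y1,x0:x1]
    S=cv2.morphologyEx(S,cv2.MORPH_OPEN,np.ones((5,5)));cn=max(cv2.findContours(S,0,2)[0],key=cv2.contourArea)
    W=plane(m,T,cn.reshape(-1,2),h)[:,:2]*1000;r=cv2.minAreaRect(np.float32(W));print(nm,r,cv2.boxPoints(r).round(1).tolist())
E
```

```text
table z -0.00019030502048164588
4434 0.04485370025456742
((542.3477172851562, -417.7972717285156), (168.91622924804688, 72.83244323730469), 14.165345191955566) [[451.5, -403.20001220703125], [469.3999938964844, -473.79998779296875], [633.0999755859375, -432.3999938964844], [615.2999877929688, -361.79998779296875]]
axis deg -170.16048482781196 len 0.16496341616109672 mid [ 0.53650593 -0.40048916] tip [ 0.4552375  -0.41458438]
-0.07 -0.03 -0.023399824039108178 0.050084073798129916 0.04472067514571415
-0.03 0.02 -0.020011422678899007 0.014833731143719001 0.03406405490196868
0.04 0.07 -0.010458865480560594 0.01455289333286984 0.030316411260454756
mallet [ 0.60417792 -0.49127623  0.02004692] [ 0.71480676 -0.38584146  0.06158577] -0.06041607433002292
[ 0.54059138 -0.4109441 ]
head ((677.7349243164062, 133.5360107421875), (153.1264190673828, 84.52503204345703), 0.8413481712341309) [[600.5999755859375, 174.6999969482422], [601.7999877929688, 90.19999694824219], [754.9000244140625, 92.4000015258789], [753.7000122070312, 176.89999389648438]]
ledge ((647.963623046875, -153.23098754882812), (159.08071899414062, 114.93791961669922), 0.6426377296447754) [[567.7999877929688, -96.69999694824219], [569.0999755859375, -211.60000610351562], [728.0999755859375, -209.8000030517578], [726.9000244140625, -94.9000015258789]]
```

```bash
python3 -m handwheel '[{"slide":[0,0,0],"turn":[0,0,0.1]},{"slide":[0,0,0],"turn":[0,0,0.05]},{"slide":[0,0,0],"turn":[0,0,0]}]'; python3 - <<'E'
from h import *
m=camera_model("wrist");T=np.load("pics/w1T.npy");d=np.load("pics/w1.npy");im=cv2.imread("pics/w1.png")
C=cloud(m,T,d);z=C[...,2];hsv=cv2.cvtColor(im,cv2.COLOR_BGR2HSV)
k=np.zeros((480,640),np.uint8);k[118:292,298:358]=((z>.010)&(z<.045)&(hsv[...,2]>120)&((hsv[...,1]<130)))[118:292,298:358]
k=cv2.morphologyEx(k,cv2.MORPH_OPEN,np.ones((3,3)));cn=max(cv2.findContours(k,0,1)[0],key=cv2.contourArea)
print(cv2.minAreaRect(cn));o=im.copy();cv2.drawContours(o,[cn],-1,(255,0,0),1);cv2.imwrite("pics/w1c.png",cv2.resize(o[100:310,250:410],None,fx=3,fy=3))
P=C[(cv2.drawContours(np.zeros_like(k),[cn],-1,1,-1)>0)&(z>.02)][:,:2]*1000
r=cv2.minAreaRect(np.float32(P));print(r);b=cv2.boxPoints(r);print(b.round(1).tolist())
print(state()["tcp_rot"])
E
```

```text
clock: 2.45
eef_pos: [0.5374, -0.4125, 0.3023]
tcp_rot: [180.0, -0.0, -166.2]
ft_force: [-0.2, 0.6, 0.0]
grip_width: 0.998
((327.72967529296875, 204.9639892578125), (153.30186462402344, 30.935440063476562), 81.08507537841797)
((533.0555419921875, -398.98162841796875), (161.20669555664062, 31.79037857055664), 14.234572410583496)
[[451.0, -403.3999938964844], [458.79998779296875, -434.20001220703125], [615.0999755859375, -394.6000061035156], [607.2999877929688, -363.79998779296875]]
[ 1.79963139e+02 -2.49647716e-02 -1.66199711e+02]
```

```bash
python3 -m handwheel '[{"slide":[0.5,0.9,-2],"turn":[0,0,0.007]},{"slide":[0.4,0.8,-4],"turn":[0,0,0]},{"slide":[0,0,-4],"turn":[0,0,0]},{"slide":[0,0,-4],"turn":[0,0,0]},{"slide":[0,0,-3],"turn":[0,0,0]},{"slide":[0,0,-2.4],"turn":[0,0,0]},{"slide":[0,0,-2],"turn":[0,0,0]},{"slide":[0,0,0],"turn":[0,0,0]},{"slide":[0,0,0],"turn":[0,0,0]}]'
python3 -m handwheel '[{"slide":[0,0,0],"turn":[0,0,0]},{"slide":[0,0,0],"turn":[0,0,0]},{"slide":[0,0,0],"turn":[0,0,0]},{"slide":[0,0,0],"turn":[0,0,0]},{"slide":[0,0,0],"turn":[0,0,0]},{"slide":[0,0,0],"turn":[0,0,0]},{"slide":[0,0,0],"turn":[0,0,0]},{"slide":[0,0,0],"turn":[0,0,0]}]' -1 30
```

```text
clock: 3.35
eef_pos: [0.5465, -0.3956, 0.0891]
tcp_rot: [180.0, -0.0, -165.9]
ft_force: [0.1, 0.0, 0.8]
grip_width: 0.995
clock: 4.15
eef_pos: [0.5466, -0.3955, 0.0887]
tcp_rot: [180.0, -0.0, -165.8]
ft_force: [0.4, -0.3, 0.6]
grip_width: 0.359
```

```bash
python3 -m handwheel '[{"slide":[0,0,2],"turn":[0,0,0]},{"slide":[0,0,4.4],"turn":[0,0,0]},{"slide":[0,0,4.4],"turn":[0,0,0]},{"slide":[0,0,4.4],"turn":[0,0,0]},{"slide":[0,0,4.4],"turn":[0,0,0]},{"slide":[0,0,4.4],"turn":[0,0,0]},{"slide":[0,0,4.4],"turn":[0,0,0]},{"slide":[0,0,4.4],"turn":[0,0,0]},{"slide":[0,0,4],"turn":[0,0,0]}]' && python3 -m handwheel '[{"slide":[0.77,3.24,0],"turn":[0,0,-0.1389]},{"slide":[0.77,3.24,0],"turn":[0,0,-0.1389]},{"slide":[0.77,3.24,0],"turn":[0,0,-0.1389]},{"slide":[0.77,3.24,0],"turn":[0,0,-0.1389]},{"slide":[0.77,3.24,0],"turn":[0,0,-0.1389]},{"slide":[0.77,3.24,0],"turn":[0,0,-0.1389]},{"slide":[0.77,3.24,0],"turn":[0,0,-0.1389]},{"slide":[0.77,3.24,0],"turn":[0,0,-0.1389]},{"slide":[0.77,3.24,0],"turn":[0,0,-0.1389]},{"slide":[0.77,3.24,0],"turn":[0,0,-0.1389]},{"slide":[0.77,3.24,0],"turn":[0,0,-0.1389]},{"slide":[0.77,3.24,0],"turn":[0,0,-0.1389]},{"slide":[0.77,3.24,0],"turn":[0,0,-0.1389]},{"slide":[0,0,0],"turn":[0,0,0]},{"slide":[0,0,0],"turn":[0,0,0]}]'
python3 - <<'E'
from h import *
print(state()["joint_positions"].round(1))
m,T=camT("wrist");p,d=read_camera("wrist");cv2.imwrite("pics/w2.png",p[...,::-1]);np.save("pics/w2.npy",d);np.save("pics/w2T.npy",T)
E
```

```text
clock: 5.05
eef_pos: [0.5463, -0.3953, 0.459]
tcp_rot: [-180.0, 0.0, -165.8]
ft_force: [0.1, -0.3, -1.5]
grip_width: 0.343
clock: 6.55
eef_pos: [0.6466, 0.026, 0.4563]
tcp_rot: [-180.0, 0.0, 90.9]
ft_force: [0.8, -0.3, -1.2]
grip_width: 0.339
[-1.8 25.4 65.8 -0.  88.9 -2.7]
```

View pics/w2.png

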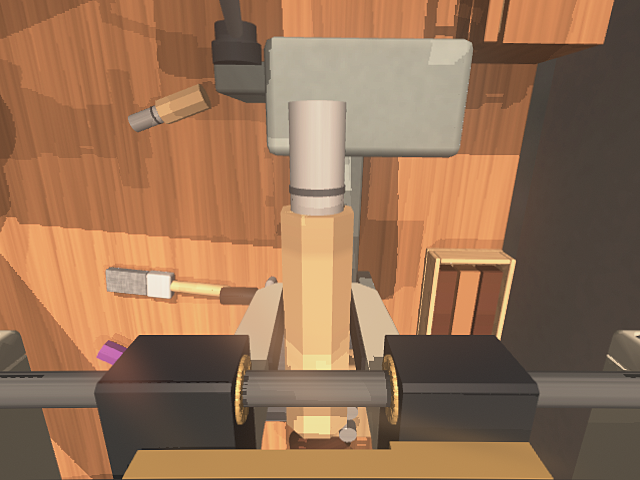

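The handle is held straight along the press line. The ferrule tip is at (318,102) and the head top spans (268..470, 40..155).

```bash
python3 - <<'E'
from h import *
m=camera_model("wrist");T=np.load("pics/w2T.npy");d=np.load("pics/w2.npy");C=cloud(m,T,d);z=C[...,2]
k=np.zeros((480,640),np.uint8);k[20:170,250:490]=((abs(z-.255)<.01)|(z>.3))[20:170,250:490]
k=cv2.morphologyEx(k,cv2.MORPH_OPEN,np.ones((5,5)))
P=C[(k>0)&(abs(z-.255)<.01)];r=cv2.minAreaRect(np.float32(P[:,:2]*1000));print("head",P[:,2].mean(),r,cv2.boxPoints(r).round(1).tolist())
k=(z>.3)&(z<.43);k[:90]=0;k[225:]=0;k[:,:280]=0;k[:,360:]=0
P=C[k];F=P[P[:,1]>0.07];print("ferrule tip y max",np.percentile(F[:,1],99.5),"top z",np.percentile(F[:,2],98),"x",np.percentile(F[:,0],[1,99]))
for y in(.065,.08,.1,.11):
    q=P[abs(P[:,1]-y)<.004];print(y,np.percentile(q[:,0],[1,50,99]),np.percentile(q[:,2],95))
print(state()["eef_pos"])
E
```

```text
head 0.2543479910263994 ((683.8426513671875, 134.2936553955078), (155.01376342773438, 84.87431335449219), 0.5964455008506775) [[605.9000244140625, 175.89999389648438], [606.7999877929688, 91.0999984741211], [761.7999877929688, 92.69999694824219], [760.9000244140625, 177.5]]
ferrule tip y max 0.12262379810010003 top z 0.3984307147658603 x [0.63318654 0.66148871]Traceback (most recent call last):
  File "<stdin>", line 9, in <module>
    return _quantile_unchecked(
        a, q, axis, out, overwrite_input, method, keepdims, weights)
    return _ureduce(a,
                    func=_quantile_ureduce_func,
    ...<5 lines>...
                    overwrite_input=overwrite_input,
                    method=method)
    r = func(a, **kwargs)
    result = _quantile(arr,
                       quantiles=q,
    ...<2 lines>...
                       out=out,
                       weights=wgt)
    slices_having_nans = np.isnan(arr[-1, ...])
                                  ~~~^^^^^^^^^
IndexError: index -1 is out of bounds for axis 0 with size 0
```

```bash
python3 - <<'E'
from h import *
m,T=camT("scene");d=np.load("pics/scene0.npy");C=cloud(m,T,d);z=C[...,2]
k=np.zeros((480,640),bool);k[280:345,275:360]=(abs(z-.255)<.006)[280:345,275:360]
P=C[k];r=cv2.minAreaRect(np.float32(P[:,:2]*1000));print("scene head",len(P),r)
k[:]=0;k[205:265,255:315]=(abs(z-.218)<.006)[205:265,255:315];P=C[k];r=cv2.minAreaRect(np.float32(P[:,:2]*1000));print("scene ledge",len(P),r)
m,T=camT("top");im=cv2.imread("pics/top0.png");h=cv2.cvtColor(im,cv2.COLOR_BGR2HSV)
C=cloud(m,T,np.load("pics/top0.npy"))
def col(cam,im,C,lo,hi,b):
    h=cv2.cvtColor(im,cv2.COLOR_BGR2HSV);k=np.zeros(h.shape[:2],np.uint8);x0,y0,x1,y1=b
    k[y0:y1,x0:x1]=cv2.inRange(h,lo,hi)[y0:y1,x0:x1];P=C[k>0];P=P[P[:,2]>.02];print(cam,len(P),P.mean(0),cv2.minAreaRect(np.float32(P[:,:2]*1000)))
col("top yellow",im,C,(20,60,120),(32,255,255),(405,215,440,270))
col("top green",im,C,(50,100,50),(75,255,255),(460,240,495,310))
w=cv2.imread("pics/w1.png");mw=camera_model("wrist");Cw=cloud(mw,np.load("pics/w1T.npy"),np.load("pics/w1.npy"))
col("wr yellow",w,Cw,(20,60,120),(32,255,255),(298,160,358,292));col("wr green",w,Cw,(50,100,50),(75,255,255),(140,10,215,160))
# press yaw/bed features: short handle wood in w2
E
```

```text
scene head 1888 ((685.0557861328125, 136.18228149414062), (85.97370147705078, 153.0644989013672), 89.47628021240234)
scene ledge 1109 ((651.9710083007812, -149.15203857421875), (163.19314575195312, 118.03012084960938), 0.6169770359992981)
top yellow 249 [ 0.53892915 -0.39145519  0.03672869] ((422.0916748046875, -258.73101806640625), (91.28052520751953, 413.5931396484375), 41.43053436279297)
top green 385 [ 0.43071839 -0.54899731  0.04309118] ((404.89910888671875, -319.36572265625), (113.08865356445312, 508.1695556640625), 6.612730503082275)
wr yellow 1751 [ 0.54108202 -0.39243155  0.03221296] ((521.0054321289062, -397.13201904296875), (138.68141174316406, 22.3844051361084), 13.83482837677002)
wr green 4428 [ 0.43193204 -0.55230633  0.03031963] ((425.4169921875, -498.40386962890625), (115.21556854248047, 145.9537811279297), 9.931252479553223)
```

```bash
python3 -m handwheel '[{"slide":[0.25,-2.3,0],"turn":[0,0,-0.005]},{"slide":[0.25,-2.25,0],"turn":[0,0,0]},{"slide":[0,0,-4],"turn":[0,0,0]},{"slide":[0,0,-4],"turn":[0,0,0]},{"slide":[0,0,-2],"turn":[0,0,0]},{"slide":[0,0,0],"turn":[0,0,0]},{"slide":[0,0,0],"turn":[0,0,0]}]'
python3 - <<'E'
from h import *
m,T=camT("wrist");p,d=read_camera("wrist");cv2.imwrite("pics/w3.png",p[...,::-1]);C=cloud(m,T,d);z=C[...,2]
k=np.zeros((480,640),bool);k[:,200:520]=(abs(z-.255)<.008)[:,200:520];k[240:]=0
P=C[k];r=cv2.minAreaRect(np.float32(P[:,:2]*1000));print("head",r,"front y",np.percentile(P[:,1],1))
k=(z>.25)&(z<.33);k[240:]=0;k[:,:260]=0;k[:,380:]=0;k&=(d<.22)
F=C[k];print(len(F),"tip y",np.percentile(F[:,1],99.5),"x",np.percentile(F[:,0],[1,99]),"z",np.percentile(F[:,2],98))
E
```

```text
clock: 7.3
eef_pos: [0.6518, -0.0207, 0.3578]
tcp_rot: [180.0, 0.0, 90.5]
ft_force: [0.2, 0.4, -1.3]
grip_width: 0.342
head ((679.6571655273438, 106.58024597167969), (31.0706787109375, 146.72183227539062), 89.97708892822266) front y 0.09181178968091244
16793 tip y 0.12081162655401982 x [0.62677368 0.68045342] z 0.3001537982530833
```

View pics/w3.png

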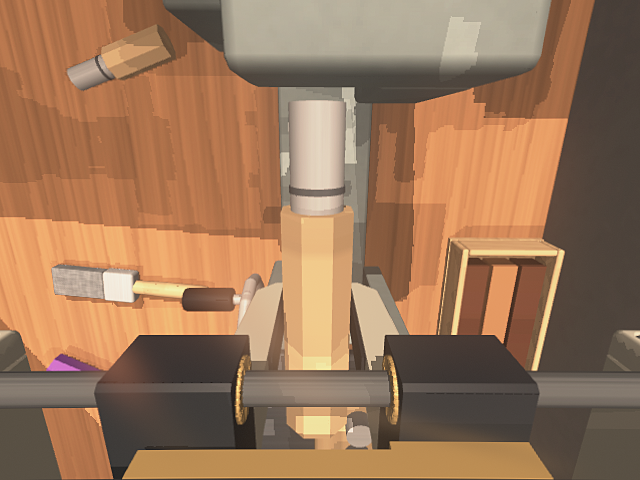

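The ferrule tip (318,100) is about 16 mm clear of the head's front face. The line of the handle runs along the bed below it.

```bash
python3 -m handwheel '[{"slide":[0,0,-2],"turn":[0,0,0]},{"slide":[0,0,-2],"turn":[0,0,0]},{"slide":[0,0,-2],"turn":[0,0,0]},{"slide":[0,0,-2],"turn":[0,0,0]},{"slide":[0,0,-2],"turn":[0,0,0]},{"slide":[0,0,0],"turn":[0,0,0]}]' && python3 -m handwheel '[{"slide":[0,0,-2],"turn":[0,0,0]},{"slide":[0,0,-2],"turn":[0,0,0]},{"slide":[0,0,-2],"turn":[0,0,0]},{"slide":[0,0,0],"turn":[0,0,0]},{"slide":[0,0,0],"turn":[0,0,0]}]' && python3 - <<'E'
from h import *
m,T=camT("wrist");p,d=read_camera("wrist");cv2.imwrite("pics/w4.png",p[...,::-1]);np.save("pics/w4.npy",d);np.save("pics/w4T.npy",T)
E
```

```text
clock: 7.95
eef_pos: [0.6514, -0.02, 0.2559]
tcp_rot: [-179.9, -0.0, 90.5]
ft_force: [0.1, 0.5, -0.8]
grip_width: 0.339
clock: 8.45
eef_pos: [0.6525, -0.02, 0.1987]
tcp_rot: [179.9, 0.0, 90.5]
ft_force: [0.5, -0.2, -0.9]
grip_width: 0.339
```

View pics/w4.png

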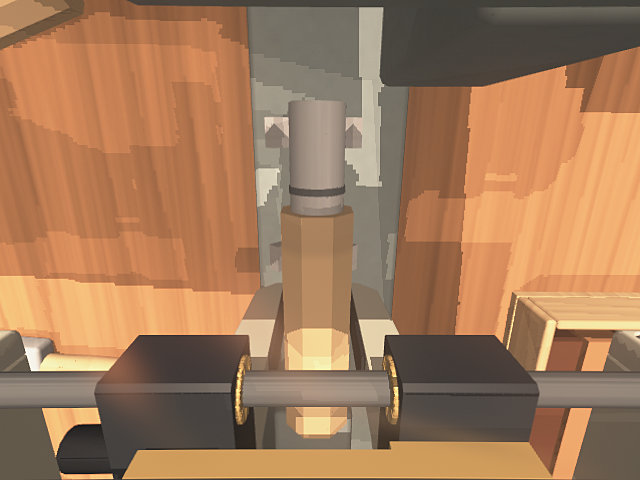

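The V-rest's tips show at (265..288,132) and (347..362,132), with their middle at 313.5 against the ferrule's 317. That puts the handle about 2 mm too far in +x, so I shift it -x by 2 mm.

```bash
python3 -m handwheel '[{"slide":[-0.2,1,0],"turn":[0,0,0]},{"slide":[0,1.5,0],"turn":[0,0,0]},{"slide":[0,1.5,0],"turn":[0,0,0]},{"slide":[0,0.7,0],"turn":[0,0,0]},{"slide":[0,0,0],"turn":[0,0,0]}]' && python3 -m handwheel '[{"slide":[0,0,-1],"turn":[0,0,0]},{"slide":[0,0,-1],"turn":[0,0,0]},{"slide":[0,0,-1],"turn":[0,0,0]},{"slide":[0,0,-0.5],"turn":[0,0,0]},{"slide":[0,0,0],"turn":[0,0,0]},{"slide":[0,0,0],"turn":[0,0,0]}]'
```

```text
clock: 9.0
eef_pos: [0.6497, 0.0288, 0.1968]
tcp_rot: [180.0, -0.0, 90.6]
ft_force: [1.0, 0.1, -1.1]
grip_width: 0.343
clock: 9.6
eef_pos: [0.6497, 0.0271, 0.1617]
tcp_rot: [-180.0, -0.0, 90.5]
ft_force: [2.0, 0.2, -0.9]
grip_width: 0.339
```

```bash
python3 -m handwheel '[{"slide":[0,0,-0.2],"turn":[0,0,0]},{"slide":[0,0,0],"turn":[0,0,0]}]';python3 -m handwheel '[{"slide":[0,0,-0.2],"turn":[0,0,0]},{"slide":[0,0,0],"turn":[0,0,0]}]'
```

```text
clock: 9.8
eef_pos: [0.6496, 0.0272, 0.1597]
tcp_rot: [-180.0, -0.0, 90.5]
ft_force: [0.1, 0.7, -2.1]
grip_width: 0.343
clock: 10.0
eef_pos: [0.6503, 0.0272, 0.1585]
tcp_rot: [179.9, -0.0, 90.5]
ft_force: [1.5, 0.5, 4.1]
grip_width: 0.343
```

```bash
python3 -m handwheel '[{"slide":[0,0,0],"turn":[0,0,0]},{"slide":[0,0,0],"turn":[0,0,0]},{"slide":[0,0,0],"turn":[0,0,0]},{"slide":[0,0,0],"turn":[0,0,0]},{"slide":[0,0,0],"turn":[0,0,0]},{"slide":[0,0,0],"turn":[0,0,0]}]' 0.5 && python3 -m handwheel '[{"slide":[0,0,1],"turn":[0,0,0]},{"slide":[0,0,2],"turn":[0,0,0]},{"slide":[0,-0.5,3],"turn":[0,0,0]},{"slide":[0,-1,4],"turn":[0,0,0]},{"slide":[0,-1,4],"turn":[0,0,0]},{"slide":[0,0,4],"turn":[0,0,0]},{"slide":[0,0,2],"turn":[0,0,0]},{"slide":[0,0,0],"turn":[0,0,0]},{"slide":[0,0,0],"turn":[0,0,0]}]' && python3 - <<'E'
from h import *
m,T=camT("wrist");p,d=read_camera("wrist");cv2.imwrite("pics/w5.png",p[...,::-1]);np.save("pics/w5.npy",d);np.save("pics/w5T.npy",T)
C=cloud(m,T,d);z=C[...,2];Th=np.radians(.6)
k=(z>.088)&(z<.11);k[:,:260]=0;k[:,380:]=0
P=C[k];
for y in (.0,.02,.04,.06,.075):
    q=P[abs(P[:,1]-y)<.004]
    if len(q)>5: print(y,np.percentile(q[:,0],[2,98]).round(4),np.percentile(q[:,0],[2,98]).mean().round(4),np.percentile(q[:,2],95).round(4))
h=cv2.cvtColor(p,cv2.COLOR_RGB2HSV)
E
```

```text
clock: 10.6
eef_pos: [0.6497, 0.0272, 0.1577]
tcp_rot: [-180.0, 0.0, 90.5]
ft_force: [-0.2, 0.2, 0.2]
grip_width: 0.745
clock: 11.5
eef_pos: [0.6494, 0.0022, 0.3576]
tcp_rot: [-180.0, 0.0, 90.5]
ft_force: [-0.8, -0.0, -0.8]
grip_width: 0.755
0.0 [0.6362 0.6678] 0.652 0.1017
0.02 [0.6362 0.6673] 0.6518 0.1016
0.04 [0.6363 0.6669] 0.6516 0.1018
0.06 [0.6364 0.6674] 0.6519 0.1017
0.075 [0.6365 0.667 ] 0.6517 0.1016
```

View pics/w5.png

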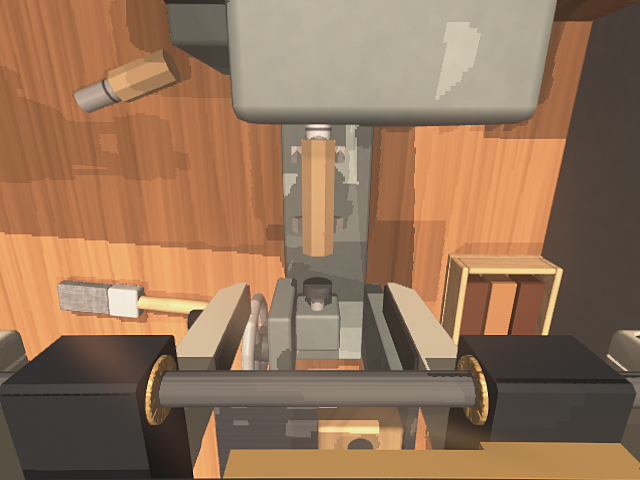

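The handle is in both rests: its axis is straight at x≈0.6518 by the wrist camera and its top is at z=0.1017, which puts the axis at 85.7 mm. The pad is visible at (318,290). Now I go to the crank, leaning the tool 30°.

```bash
python3 -m handwheel '[{"slide":[0,0,2],"turn":[0,0,0]},{"slide":[-1.9,-0.82,0],"turn":[0,0,0.1428]},{"slide":[-1.9,-0.82,0],"turn":[0,0,0.1428]},{"slide":[-1.9,-0.82,0],"turn":[0,0,0.1428]},{"slide":[-1.9,-0.82,0],"turn":[0,0,0.1428]},{"slide":[-1.9,-0.82,0],"turn":[0,0,0.1428]},{"slide":[-1.9,-0.82,0],"turn":[0,0,0.1428]},{"slide":[-1.9,-0.82,0],"turn":[0,0,0.1428]},{"slide":[-1.9,-0.82,0],"turn":[0,0,0.1428]},{"slide":[-1.9,-0.82,0],"turn":[0,0,0.1428]},{"slide":[-1.9,-0.82,0],"turn":[0,0,0.1428]},{"slide":[-1.9,-0.82,0],"turn":[0,0,0.1428]},{"slide":[1,0,-2.5],"turn":[0,-0.131,0]},{"slide":[1,0,-2.5],"turn":[0,-0.131,0]},{"slide":[1,0,-2.5],"turn":[0,-0.131,0]},{"slide":[1,0,-2.5],"turn":[0,-0.131,0]},{"slide":[0,0,0],"turn":[0,0,0]},{"slide":[0,0,0],"turn":[0,0,0]}]'
python3 - <<'E'
from h import *
print(state()["joint_positions"].round(1))
m,T=camT("wrist");p,d=read_camera("wrist");cv2.imwrite("pics/w6.png",p[...,::-1]);np.save("pics/w6.npy",d);np.save("pics/w6T.npy",T)
C=cloud(m,T,d);k=(p.max(2)<70)&(C[...,2]>.1)&(C[...,2]<.175)&(C[...,0]>.5)&(C[...,0]<.6)&(C[...,1]>-.13)&(C[...,1]<-.03)
P=C[k];print(len(P));print(np.percentile(P,[2,50,98],axis=0).round(4)) if len(P) else 0
E
```

```text
clock: 13.35
eef_pos: [0.4801, -0.0877, 0.2773]
tcp_rot: [-179.8, 29.7, -179.5]
ft_force: [0.1, 0.2, 0.3]
grip_width: 0.753
[ -19.7    7.8  119.2   22.2   26.5 -127.8]
874
[[ 0.5296 -0.0978  0.1353]
 [ 0.5313 -0.0917  0.1482]
 [ 0.5702 -0.078   0.1534]]
```

View pics/w6.png

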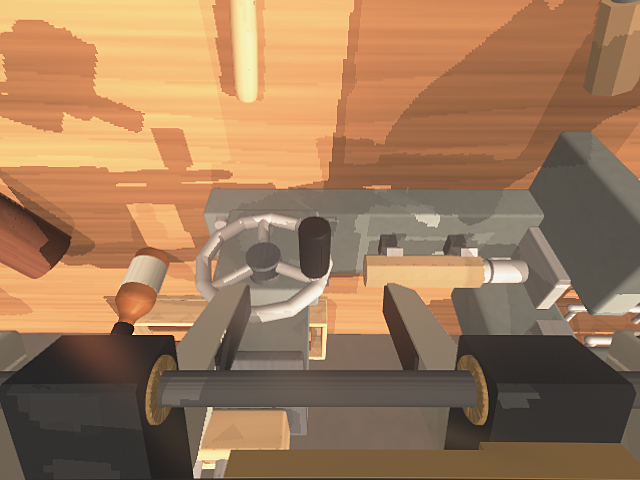

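The crank grip is at (314,245), between the fingers. The cloud puts it at y -0.088, z 0.142, x 0.53..0.576, as predicted.

```bash
python3 -m handwheel '[{"slide":[0.8,0,-1.6],"turn":[0,0,0]},{"slide":[0.8,0,-1.6],"turn":[0,0,0]},{"slide":[0.8,0,-1.6],"turn":[0,0,0]},{"slide":[0.8,0,-1.6],"turn":[0,0,0]},{"slide":[0.8,0,-1.5],"turn":[0,0,0]},{"slide":[0,0,0],"turn":[0,0,0]},{"slide":[0,0,0],"turn":[0,0,0]}]' && python3 -m handwheel '[{"slide":[0,0,0],"turn":[0,0,0]},{"slide":[0,0,0],"turn":[0,0,0]},{"slide":[0,0,0],"turn":[0,0,0]},{"slide":[0,0,0],"turn":[0,0,0]},{"slide":[0,0,0],"turn":[0,0,0]},{"slide":[0,0,0],"turn":[0,0,0]}]' -1 20
python3 - <<'E'
from h import *
print(state()["joint_positions"].round(1))
import json
def g(f):
    t=f-1.2;return np.array([-115-45*np.sin(t),125+45*np.cos(t)])
f=0;p=g(0)
for i in range(1,30):
    q=g(.15*i);print(i,round(.15*i,2),((q-p)/10).round(2).tolist(),end=' ');p=q
E
```

```text
clock: 14.1
eef_pos: [0.5211, -0.0878, 0.1997]
tcp_rot: [-179.8, 30.0, -179.4]
ft_force: [0.8, 1.0, -0.2]
grip_width: 0.752
clock: 14.7
eef_pos: [0.5207, -0.088, 0.1988]
tcp_rot: [-179.7, 30.0, -179.5]
ft_force: [-0.2, 0.3, -0.5]
grip_width: 0.283
[ -17.9   19.8  117.8   33.5   16.2 -138.6]
1 0.15 [-0.29, 0.61] 2 0.3 [-0.38, 0.56] 3 0.45 [-0.46, 0.5] 4 0.6 [-0.53, 0.42] 5 0.75 [-0.58, 0.34] 6 0.9 [-0.63, 0.25] 7 1.05 [-0.66, 0.15] 8 1.2 [-0.67, 0.05] 9 1.35 [-0.67, -0.05] 10 1.5 [-0.66, -0.15] 11 1.65 [-0.63, -0.25] 12 1.8 [-0.58, -0.34] 13 1.95 [-0.53, -0.42] 14 2.1 [-0.46, -0.5] 15 2.25 [-0.38, -0.56] 16 2.4 [-0.29, -0.61] 17 2.55 [-0.2, -0.65] 18 2.7 [-0.1, -0.67] 19 2.85 [0.0, -0.67] 20 3.0 [0.1, -0.67] 21 3.15 [0.2, -0.64] 22 3.3 [0.3, -0.61] 23 3.45 [0.38, -0.55] 24 3.6 [0.46, -0.49] 25 3.75 [0.53, -0.42] 26 3.9 [0.59, -0.33] 27 4.05 [0.63, -0.24] 28 4.2 [0.66, -0.14] 29 4.35 [0.67, -0.04]
```

```bash
python3 -m handwheel '[{"slide":[0.25,0,0.13],"turn":[0,0.045,0]},{"slide":[0.25,0,0.13],"turn":[0,0.045,0]},{"slide":[0,0,0],"turn":[0,0,0]},{"slide":[0,0,0],"turn":[0,0,0]}]' && python3 -m handwheel '[{"slide":[0,-0.29,0.61],"turn":[0,0,0]},{"slide":[0,-0.38,0.56],"turn":[0,0,0]},{"slide":[0,0,0],"turn":[0,0,0]}]'; python3 -c "
from workcell import *
print(state()['joint_positions'].round(1))"
```

```text
clock: 15.1
eef_pos: [0.5256, -0.0883, 0.2012]
tcp_rot: [-179.8, 24.9, -179.5]
ft_force: [-3.0, -5.1, 0.4]
grip_width: 0.232
clock: 15.4
eef_pos: [0.5256, -0.0954, 0.2134]
tcp_rot: [-179.7, 24.9, -179.5]
ft_force: [-2.9, -6.8, -1.2]
grip_width: 0.232
[ -18.    19.3  114.    18.6   24.  -123.9]
```

```bash
python3 -m handwheel '[{"slide":[0,-0.46,0.5],"turn":[0,0,0]},{"slide":[0,-0.53,0.42],"turn":[0,0,0]},{"slide":[0,-0.58,0.34],"turn":[0,0,0]},{"slide":[0,-0.63,0.25],"turn":[0,0,0]},{"slide":[0,-0.66,0.15],"turn":[0,0,0]},{"slide":[0,-0.67,0.05],"turn":[0,0,0]},{"slide":[0,0,0],"turn":[0,0,0]}]'; python3 -m handwheel '[{"slide":[0,-0.67,-0.05],"turn":[0,0,0]},{"slide":[0,-0.66,-0.15],"turn":[0,0,0]},{"slide":[0,-0.63,-0.25],"turn":[0,0,0]},{"slide":[0,-0.58,-0.34],"turn":[0,0,0]},{"slide":[0,-0.53,-0.42],"turn":[0,0,0]},{"slide":[0,-0.46,-0.5],"turn":[0,0,0]},{"slide":[0,0,0],"turn":[0,0,0]}]'; python3 -c "
from workcell import *
print(state()['joint_positions'].round(1))"
```

```text
clock: 16.1
eef_pos: [0.5257, -0.1304, 0.23]
tcp_rot: [-179.8, 24.9, -179.5]
ft_force: [4.1, -3.1, -9.4]
grip_width: 0.231
clock: 16.8
eef_pos: [0.5258, -0.1657, 0.2128]
tcp_rot: [-179.8, 24.9, -179.5]
ft_force: [5.1, -1.1, -5.4]
grip_width: 0.231
[ -26.1   21.1  111.2   24.    27.1 -136. ]
```

```bash
python3 -m handwheel '[{"slide":[0,-0.38,-0.56],"turn":[0,0,0]},{"slide":[0,-0.29,-0.61],"turn":[0,0,0]},{"slide":[0,-0.2,-0.65],"turn":[0,0,0]},{"slide":[0,-0.1,-0.67],"turn":[0,0,0]},{"slide":[0,0,-0.67],"turn":[0,0,0]},{"slide":[0,0,0],"turn":[0,0,0]}]'; python3 -c "
from workcell import *
print(state()['joint_positions'].round(1))";python3 -m handwheel '[{"slide":[0,0.1,-0.67],"turn":[0,0,0]},{"slide":[0,0.2,-0.64],"turn":[0,0,0]},{"slide":[0,0.3,-0.61],"turn":[0,0,0]},{"slide":[0,0.38,-0.55],"turn":[0,0,0]},{"slide":[0,0,0],"turn":[0,0,0]}]'; python3 -c "
from workcell import *
print(state()['joint_positions'].round(1))"
```

```text
clock: 17.4
eef_pos: [0.5258, -0.1751, 0.1804]
tcp_rot: [-179.8, 24.8, -179.5]
ft_force: [6.4, -0.8, -5.2]
grip_width: 0.232
[ -27.1   24.7  111.8   28.4   23.7 -141.7]
clock: 17.9
eef_pos: [0.5258, -0.1647, 0.1558]
tcp_rot: [-179.8, 24.8, -179.5]
ft_force: [7.7, 0.6, -5.3]
grip_width: 0.231
[ -26.    27.   113.    32.    20.3 -144.7]
```

```bash
python3 -m handwheel '[{"slide":[0,0.46,-0.49],"turn":[0,0,0]},{"slide":[0,0.53,-0.42],"turn":[0,0,0]},{"slide":[0,0.59,-0.33],"turn":[0,0,0]},{"slide":[0,0,0],"turn":[0,0,0]}]';python3 -m handwheel '[{"slide":[0,0.63,-0.24],"turn":[0,0,0]},{"slide":[0,0,0],"turn":[0,0,0]}]'; python3 -m handwheel '[{"slide":[0,0.33,-0.09],"turn":[0,0,0]},{"slide":[0,0,0],"turn":[0,0,0]}]'
```

```text
clock: 18.3
eef_pos: [0.5257, -0.1485, 0.1438]
tcp_rot: [-179.8, 24.8, -179.4]
ft_force: [7.8, 1.9, -3.2]
grip_width: 0.231
clock: 18.5
eef_pos: [0.5257, -0.1426, 0.1416]
tcp_rot: [-179.8, 24.8, -179.5]
ft_force: [6.9, 0.5, -2.1]
grip_width: 0.233
clock: 18.7
eef_pos: [0.5257, -0.1396, 0.1409]
tcp_rot: [-179.8, 24.9, -179.5]
ft_force: [6.2, -1.2, -1.1]
grip_width: 0.229
```

```bash
python3 -m handwheel '[{"slide":[0,0.33,-0.05],"turn":[0,0,0]},{"slide":[0,0,0],"turn":[0,0,0]}]';python3 -m handwheel '[{"slide":[0,0.3,-0.01],"turn":[0,0,0]},{"slide":[0,0,0],"turn":[0,0,0]}]'; python3 -m handwheel '[{"slide":[0,0.2,0.0],"turn":[0,0,0]},{"slide":[0,0,0],"turn":[0,0,0]}]'
```

```text
clock: 18.9
eef_pos: [0.5257, -0.1373, 0.1405]
tcp_rot: [-179.7, 24.9, -179.5]
ft_force: [2.1, -9.2, -1.8]
grip_width: 0.228
clock: 19.1
eef_pos: [0.5257, -0.136, 0.1405]
tcp_rot: [-179.5, 25.0, -179.5]
ft_force: [-2.9, -23.6, -3.8]
grip_width: 0.232
clock: 19.3
eef_pos: [0.5258, -0.1352, 0.1407]
tcp_rot: [-179.4, 25.1, -179.6]
ft_force: [-6.5, -33.1, -2.7]
grip_width: 0.234
```

```bash
python3 -m handwheel '[{"slide":[0,0,0],"turn":[0,0,0]},{"slide":[0,0,0],"turn":[0,0,0]},{"slide":[0,0,0],"turn":[0,0,0]},{"slide":[0,0,0],"turn":[0,0,0]},{"slide":[0,0,0],"turn":[0,0,0]}]' 0.5 && python3 -m handwheel '[{"slide":[-0.6,0,1.2],"turn":[0,0,0]},{"slide":[-0.9,0,1.8],"turn":[0,0,0]},{"slide":[-1.5,0,3],"turn":[0,0,0]},{"slide":[-1.5,0.5,3],"turn":[0,0,0]},{"slide":[-1.5,1,3],"turn":[0,0,0]},{"slide":[-1,1,3],"turn":[0,0,0]},{"slide":[0,0,0],"turn":[0,0,0]},{"slide":[0,0,0],"turn":[0,0,0]}]' && python3 - <<'E'
from h import *
print(state()["joint_positions"].round(1))
m,T=camT("wrist");p,d=read_camera("wrist");cv2.imwrite("pics/w7.png",p[...,::-1]);np.save("pics/w7.npy",d);np.save("pics/w7T.npy",T)
E
```

```text
clock: 19.8
eef_pos: [0.5254, -0.1311, 0.1402]
tcp_rot: [-179.8, 24.8, -179.5]
ft_force: [0.3, -1.0, 0.3]
grip_width: 0.614
clock: 20.6
eef_pos: [0.4557, -0.1062, 0.2906]
tcp_rot: [-179.8, 24.9, -179.4]
ft_force: [-0.1, 0.1, -1.4]
grip_width: 0.748
[ -22.7    5.3  118.5   16.9   34.1 -125.4]
```

View pics/w7.png

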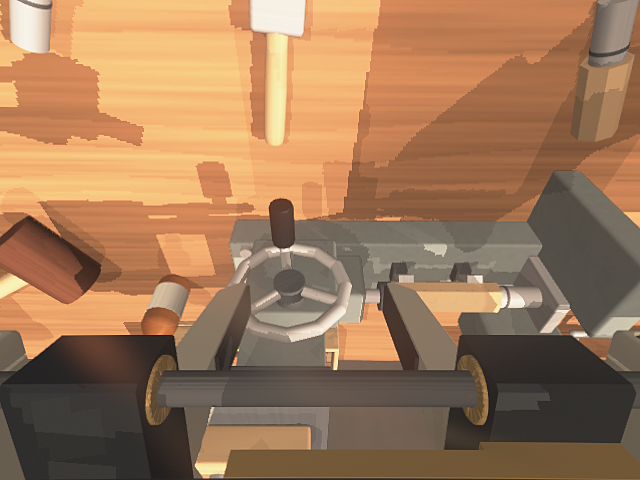

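The ferrule is against the end plate at (540,295), the pad is on the wood end, and the crank grip is near the bottom. Next is the lever.

```bash
python3 -m handwheel '[{"slide":[0,0,3],"turn":[0,0.145,0]},{"slide":[0,0,4],"turn":[0,0.145,0]},{"slide":[0,0,4],"turn":[0,0.145,0]},{"slide":[1.24,3.22,0.73],"turn":[0,0,-0.143]},{"slide":[1.24,3.22,0.73],"turn":[0,0,-0.143]},{"slide":[1.24,3.22,0.73],"turn":[0,0,-0.143]},{"slide":[1.24,3.22,0.73],"turn":[0,0,-0.143]},{"slide":[1.24,3.22,0.73],"turn":[0,0,-0.143]},{"slide":[1.24,3.22,0.73],"turn":[0,0,-0.143]},{"slide":[1.24,3.22,0.73],"turn":[0,0,-0.143]},{"slide":[1.24,3.22,0.73],"turn":[0,0,-0.143]},{"slide":[1.24,3.22,0.73],"turn":[0,0,-0.143]},{"slide":[1.24,3.22,0.73],"turn":[0,0,-0.143]},{"slide":[1.24,3.22,0.73],"turn":[0,0,-0.143]},{"slide":[0,0,0],"turn":[0,0,0]},{"slide":[0,0,0],"turn":[0,0,0]}]'
python3 - <<'E'
from h import *
print(state()["joint_positions"].round(1))
m,T=camT("wrist");p,d=read_camera("wrist");cv2.imwrite("pics/w8.png",p[...,::-1]);np.save("pics/w8.npy",d)
C=cloud(m,T,d);k=(p.max(2)<70)&(C[...,2]>.29)&(C[...,2]<.36)&(abs(C[...,0]-.59)<.05)&(abs(C[...,1]-.25)<.06)
P=C[k];print(len(P));print(np.percentile(P,[2,50,98],axis=0).round(4)) if len(P) else 0
E
```

```text
clock: 22.25
eef_pos: [0.5932, 0.2482, 0.4673]
tcp_rot: [180.0, 2.2, 90.8]
ft_force: [0.4, -0.1, 0.4]
grip_width: 0.747
[19.2 25.  64.8 -2.1 90.8 18.4]
1140
[[0.5833 0.2181 0.3184]
 [0.589  0.2495 0.3249]
 [0.606  0.2806 0.3292]]
```

View pics/w8.png

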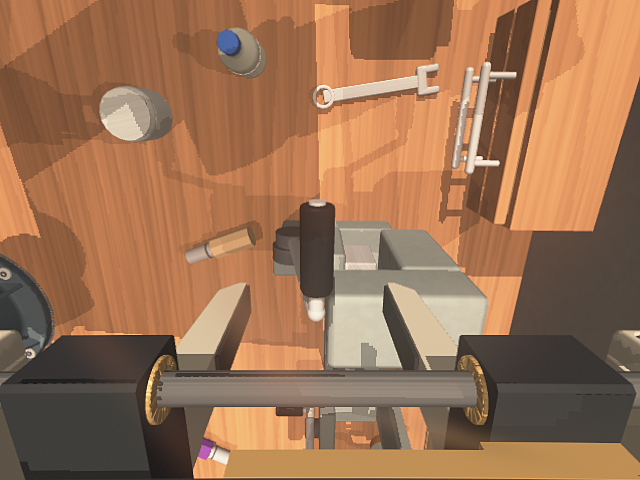

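The lever grip is at (317,250), centred between the fingers. It measures (0.5945, 0.2495, 0.3175), as predicted.

```bash
python3 -m handwheel '[{"slide":[0.1,0.1,-2],"turn":[0,0,0]},{"slide":[0,0,-2],"turn":[0,0,0]},{"slide":[0,0,-2],"turn":[0,0,0]},{"slide":[0,0,-1.4],"turn":[0,0,0]},{"slide":[0,0,-1],"turn":[0,0,0]},{"slide":[0,0,0],"turn":[0,0,0]}]' && python3 -m handwheel '[{"slide":[0,0,0],"turn":[0,0,0]},{"slide":[0,0,0],"turn":[0,0,0]},{"slide":[0,0,0],"turn":[0,0,0]},{"slide":[0,0,0],"turn":[0,0,0]},{"slide":[0,0,0],"turn":[0,0,0]},{"slide":[0,0,0],"turn":[0,0,0]},{"slide":[0,0,0],"turn":[0,0,0]}]' -1 40
python3 - <<'E'
import numpy as np
g=lambda f:17*np.array([np.sin(np.radians(10)-f),np.cos(np.radians(10)-f)])
p=g(0)
for i in range(1,27):
    q=g(.04*i);print(i,(q-p).round(2).tolist(),end=' ');p=q
E
```

```text
clock: 22.9
eef_pos: [0.5936, 0.2482, 0.3846]
tcp_rot: [179.9, 2.2, 90.6]
ft_force: [0.1, 0.2, 0.3]
grip_width: 0.75
clock: 23.6
eef_pos: [0.5933, 0.2487, 0.3858]
tcp_rot: [179.9, 2.2, 90.6]
ft_force: [-3.8, 0.1, 1.9]
grip_width: 0.244
1 [-0.67, 0.1] 2 [-0.68, 0.08] 3 [-0.68, 0.05] 4 [-0.68, 0.02] 5 [-0.68, -0.0] 6 [-0.68, -0.03] 7 [-0.68, -0.06] 8 [-0.67, -0.09] 9 [-0.67, -0.11] 10 [-0.67, -0.14] 11 [-0.66, -0.17] 12 [-0.65, -0.19] 13 [-0.64, -0.22] 14 [-0.64, -0.24] 15 [-0.62, -0.27] 16 [-0.61, -0.29] 17 [-0.6, -0.32] 18 [-0.59, -0.34] 19 [-0.57, -0.36] 20 [-0.56, -0.39] 21 [-0.54, -0.41] 22 [-0.53, -0.43] 23 [-0.51, -0.45] 24 [-0.49, -0.47] 25 [-0.47, -0.49] 26 [-0.45, -0.51]
```

```bash
python3 -m handwheel '[{"slide":[-0.67,0,0.1],"turn":[0,0,0]},{"slide":[-0.68,0,0.08],"turn":[0,0,0]},{"slide":[-0.68,0,0.05],"turn":[0,0,0]},{"slide":[-0.68,0,0.02],"turn":[0,0,0]},{"slide":[-0.68,0,0],"turn":[0,0,0]},{"slide":[-0.68,0,-0.03],"turn":[0,0,0]},{"slide":[-0.68,0,-0.06],"turn":[0,0,0]},{"slide":[-0.67,0,-0.09],"turn":[0,0,0]},{"slide":[-0.67,0,-0.11],"turn":[0,0,0]},{"slide":[-0.67,0,-0.14],"turn":[0,0,0]},{"slide":[-0.66,0,-0.17],"turn":[0,0,0]},{"slide":[-0.65,0,-0.19],"turn":[0,0,0]},{"slide":[0,0,0],"turn":[0,0,0]}]'; python3 -m handwheel '[{"slide":[-0.64,0,-0.22],"turn":[0,0,0]},{"slide":[-0.64,0,-0.24],"turn":[0,0,0]},{"slide":[-0.62,0,-0.27],"turn":[0,0,0]},{"slide":[-0.61,0,-0.29],"turn":[0,0,0]},{"slide":[-0.6,0,-0.32],"turn":[0,0,0]},{"slide":[-0.59,0,-0.34],"turn":[0,0,0]},{"slide":[-0.57,0,-0.36],"turn":[0,0,0]},{"slide":[-0.56,0,-0.39],"turn":[0,0,0]},{"slide":[-0.54,0,-0.41],"turn":[0,0,0]},{"slide":[-0.53,0,-0.43],"turn":[0,0,0]},{"slide":[-0.51,0,-0.45],"turn":[0,0,0]},{"slide":[0,0,0],"turn":[0,0,0]}]'
```

```text
clock: 24.9
eef_pos: [0.5135, 0.2484, 0.3807]
tcp_rot: [179.6, 2.2, 90.6]
ft_force: [8.6, -1.0, -2.3]
grip_width: 0.252
clock: 26.1
eef_pos: [0.4498, 0.2483, 0.3443]
tcp_rot: [179.5, 2.2, 90.6]
ft_force: [6.6, -5.4, 5.9]
grip_width: 0.25
```

```bash
python3 -m handwheel '[{"slide":[-0.49,0,-0.47],"turn":[0,0,0]},{"slide":[-0.47,0,-0.49],"turn":[0,0,0]},{"slide":[0,0,0],"turn":[0,0,0]}]'; python3 -m handwheel '[{"slide":[-0.25,0,-0.25],"turn":[0,0,0]},{"slide":[0,0,0],"turn":[0,0,0]}]';python3 -m handwheel '[{"slide":[-0.25,0,-0.25],"turn":[0,0,0]},{"slide":[0,0,0],"turn":[0,0,0]},{"slide":[0,0,0],"turn":[0,0,0]}]'
```

```text
clock: 26.4
eef_pos: [0.4401, 0.2483, 0.3348]
tcp_rot: [179.5, 2.2, 90.6]
ft_force: [5.8, -5.5, 8.7]
grip_width: 0.246
clock: 26.6
eef_pos: [0.4382, 0.2483, 0.3329]
tcp_rot: [179.4, 2.2, 90.6]
ft_force: [6.6, -6.0, 8.6]
grip_width: 0.244
clock: 26.9
eef_pos: [0.4375, 0.2483, 0.3324]
tcp_rot: [179.1, 2.1, 90.6]
ft_force: [12.5, -8.7, 20.5]
grip_width: 0.248
```

```bash
python3 - <<'E'
from h import *
m,T=camT("wrist");p,d=read_camera("wrist");cv2.imwrite("pics/w9.png",p[...,::-1]);C=cloud(m,T,d)
s=state();print(s["eef_pos"],s["ft_force"])
k=(p.max(2)<70)&(C[...,2]>.2)&(C[...,2]<.31)&(abs(C[...,0]-.44)<.06)&(C[...,1]>.262)&(C[...,1]<.29)
P=C[k];print(len(P),np.percentile(P,[2,50,98],axis=0).round(4))
E
```

```text
[0.43747963 0.24827703 0.33242315] [12.86344714 -9.27103091 20.67567989]
2149 [[0.4291 0.2625 0.2632]
 [0.4402 0.2725 0.2741]
 [0.4508 0.2805 0.2768]]
```

Contact with the end stop came at a displacement of (-156, -53) mm, which is the full stroke. Now I ease it back.

```bash
python3 -m handwheel '[{"slide":[0.25,0,0.25],"turn":[0,0,0]},{"slide":[0.25,0,0.25],"turn":[0,0,0]},{"slide":[0.47,0,0.49],"turn":[0,0,0]},{"slide":[0.49,0,0.47],"turn":[0,0,0]},{"slide":[0.51,0,0.45],"turn":[0,0,0]},{"slide":[0.53,0,0.43],"turn":[0,0,0]},{"slide":[0.54,0,0.41],"turn":[0,0,0]},{"slide":[0.56,0,0.39],"turn":[0,0,0]},{"slide":[0.57,0,0.36],"turn":[0,0,0]},{"slide":[0.59,0,0.34],"turn":[0,0,0]},{"slide":[0.6,0,0.32],"turn":[0,0,0]},{"slide":[0.61,0,0.29],"turn":[0,0,0]},{"slide":[0.62,0,0.27],"turn":[0,0,0]},{"slide":[0.64,0,0.24],"turn":[0,0,0]},{"slide":[0.64,0,0.22],"turn":[0,0,0]}]'; python3 -m handwheel '[{"slide":[0.65,0,0.19],"turn":[0,0,0]},{"slide":[0.66,0,0.17],"turn":[0,0,0]},{"slide":[0.67,0,0.14],"turn":[0,0,0]},{"slide":[0.67,0,0.11],"turn":[0,0,0]},{"slide":[0.67,0,0.09],"turn":[0,0,0]},{"slide":[0.68,0,0.06],"turn":[0,0,0]},{"slide":[0.68,0,0.03],"turn":[0,0,0]},{"slide":[0.68,0,0],"turn":[0,0,0]},{"slide":[0.68,0,-0.02],"turn":[0,0,0]},{"slide":[0.68,0,-0.05],"turn":[0,0,0]},{"slide":[0.6,0,-0.08],"turn":[0,0,0]},{"slide":[0.4,0,-0.06],"turn":[0,0,0]},{"slide":[0.3,0,-0.05],"turn":[0,0,0]},{"slide":[0,0,0],"turn":[0,0,0]}]'
```

```text
clock: 28.45
eef_pos: [0.514, 0.2484, 0.3809]
tcp_rot: [179.6, 2.2, 90.6]
ft_force: [5.9, -1.8, -2.0]
grip_width: 0.247
clock: 29.85
eef_pos: [0.5931, 0.2487, 0.3859]
tcp_rot: [179.8, 2.2, 90.6]
ft_force: [1.4, -0.9, 0.9]
grip_width: 0.246
```

```bash
python3 -m handwheel '[{"slide":[0.1,0,0],"turn":[0,0,0]},{"slide":[0.05,0,0],"turn":[0,0,0]},{"slide":[0,0,0],"turn":[0,0,0]}]'; python3 -m handwheel '[{"slide":[0,0,0],"turn":[0,0,0]},{"slide":[0,0,0],"turn":[0,0,0]},{"slide":[0,0,0],"turn":[0,0,0]},{"slide":[0,0,0],"turn":[0,0,0]},{"slide":[0,0,0],"turn":[0,0,0]}]' 0.5 && python3 -m handwheel '[{"slide":[0,0,1],"turn":[0,0,0]},{"slide":[0,0,2],"turn":[0,0,0]},{"slide":[0,0,3],"turn":[0,0,0]},{"slide":[0,0,3],"turn":[0,0,0]},{"slide":[0,0,3],"turn":[0,0,0]},{"slide":[-2,-1,0],"turn":[0,0,0]},{"slide":[-4,-2,0],"turn":[0,0,0]},{"slide":[-4,-2,0],"turn":[0,0,0]},{"slide":[-4,-2,0],"turn":[0,0,0]},{"slide":[-4,-2,0],"turn":[0,0,0]},{"slide":[-4,-2,0],"turn":[0,0,0]},{"slide":[0,0,0],"turn":[0,0,0]},{"slide":[0,0,0],"turn":[0,0,0]}]' && python3 - <<'E'
from h import *
p,d=read_camera("top");cv2.imwrite("pics/top9.png",p[...,::-1]);m,T=camT("top");C=cloud(m,T,d)
x0,y0,x1,y1=175,200,210,220;k=(p.max(2)<50)[y0:y1,x0:x1];P=C[y0:y1,x0:x1][k];print(len(P),np.median(P,0).round(4))
p,d=read_camera("scene");cv2.imwrite("pics/scene9.png",p[...,::-1])
a=cv2.imread("pics/scene0.png");b=p[...,::-1];cv2.imwrite("pics/pair.png",np.hstack([cv2.imread("pics/top9.png")[100:340,130:530],cv2.resize(b[180:420,180:500],(400,300))[:240]]))
E
```

```text
clock: 30.15
eef_pos: [0.5936, 0.2488, 0.3858]
tcp_rot: [180.0, 2.2, 90.6]
ft_force: [-7.0, -1.6, 3.6]
grip_width: 0.246
clock: 30.65
eef_pos: [0.5947, 0.2487, 0.3857]
tcp_rot: [179.8, 2.2, 90.6]
ft_force: [-0.5, -0.8, -0.1]
grip_width: 0.632
clock: 31.95
eef_pos: [0.3743, 0.1385, 0.5069]
tcp_rot: [179.6, 2.1, 90.6]
ft_force: [0.3, -0.6, 0.0]
grip_width: 0.75
125 [0.5854 0.2469 0.3259]
```

View pics/pair.png

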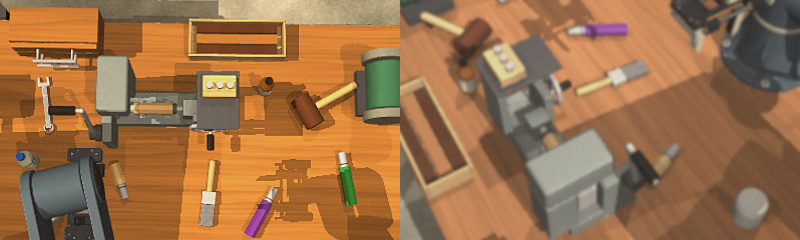

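The final pictures show the handle clamped in the press and the lever back upright. The bystanders and the short handle are where they were, and the robot is clear of everything.

```bash
python3 -c "
from workcell import *
print(job_done(),state()['clock'])"
```

```text
the job is handed in; nothing more can be done
the job is handed in; nothing more can be done
```

The long handle is in the press, clamped and crimped, and I handed the job in at about 32 s of the 72 s allowed. `job_done()` gave no verdict, so the checks below are my own.

- **Placing:** I slid the ferrule under the head, lowered the handle into both V-rests and let go. The wrist camera then put its axis at z of about 85.7 mm, straight along the rests.
- **Clamping:** I wound the crank clockwise until it stopped at about 33 N at the grip, near the expected 4.2 rad. The wrist picture then showed the ferrule on the end plate and the pad on the wood. I had no direct reading of the pad force after letting go of the crank.
- **Lever:** I pulled it to its end stop, which the tool felt at (-156, -53) mm from home. I eased it back over about 2.9 s at roughly 0.4 rad/s, pressed it home and released it. In the last top view its grip is within about 4 mm of where it started.
- **Bystanders:** In the last pictures they and the short handle look unmoved, and the robot was touching nothing. I judged this by eye, without measuring each one.
- **Disagreement:** The top camera placed the press about 6 mm nearer the robot than the wrist and scene cameras did. I used the wrist view, corrected by 2 mm from a close look at the V-rest, and the handle seated well.

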